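Lock the trimming knife in its knife safe

TASK

The trolley is about to be wheeled away: put the trimming knife in its knife safe and lock it there. Slide the blade into the slot until the finger guard meets the block, then press the spring bolt right down so that its pin drops through the hole in the blade and, while it is held down, slide the keeper along by its tab as far as it goes so that the bolt stays trapped. Leave the knife home and the bolt locked, and do not knock over or shove the staining jar, the strip pot or the coverslip box.

Things in the scene. Friction and masses are not known exactly. Their poses are not given: they have to be found in the camera images.
- knife: Trimming knife, loose, 0.15 kg, lying flat. Origin: under the front face of its finger guard, at the handle's underside. Axes: x to the blade's tip, y across, z up. Handle: black bar 22 mm wide, 16 mm high, from 6 to 112 mm behind the origin. Guard: 6 mm thick, 44 mm wide, 16 mm high. Blade: steel, 3 mm thick, 32 mm wide, 114 mm long in front of the guard, half-round nose.
- knife_grip (a point): Point in the knife's handle, half-way up it (8 mm above its underside), 52 mm behind the guard's front face: grip here or up to 15 mm nearer the guard, across the 22 mm width. Level with the middle of the blade's thickness. Axes as the knife's.
- knife_hole (a point): Centre of the round 13 mm hole in the knife's blade, on its centre line, 38 mm in front of the guard's front face (90 mm in front of knife_grip), at half the blade's thickness. Axes as the knife's.
- safe: Knife safe: white block 130 mm long, 56 mm wide, deck 36 mm high, fixed to the trolley top. Origin: on the trolley top under the slot's mouth in its end face. Axes: x into the slot (the way the blade goes in), y across, z up. In front of the mouth a steel rest bar, 14 mm wide and 6 mm high, runs 78 mm out along -x; the handle finally lies on it.
- safe_mouth (a point): Middle of the slot's mouth, in the safe's end face, 14 mm above the trolley top. The slot is 36 mm wide and 7 mm high (12 to 19 mm above the trolley top; flared to about 9 to 23 mm over the first 8 mm). Knife fully in: guard's front face against this end face, knife_grip 52 mm in front of this point (along -x) and level with it. Axes as the safe's.
- safe_bolt (a point): Fixed point in the safe's slot on the axis of the bolt's pin, 38 mm inside the mouth, 14 mm above the trolley top. The knife's hole lies here when the knife is fully in. Axes as the safe's.
- bolt_pad (a point): Middle of the top of the bolt's press pad, a ribbed bar on the deck, 44 mm long (along x), 18 mm wide; moves with the bolt: 61 mm above the trolley top when up, 47 mm right down. It is 22 mm further along +x than the pin (8 mm, round end), which goes down through the blade's hole; if the hole is over about 4 mm off, the pin lands on the blade. Axes as the safe's.
- bolt (a joint): How far the spring bolt is pressed down, m: 0 up, 0.014 right down. Spring: 5 N up, 10.6 N right down; let go, it jumps up unless the keeper is over its step. The keeper passes only when it is down 0.0115 or more; trapped, it rises to about 0.011. A fingertip can hold the pad down and at the same time slide along it in +x against the keeper's tab.
- keeper_tab (a point): Middle of the pad-side face of the keeper's upright tab: 32 mm wide, 3.5 mm thick, top 69 mm above the trolley top, this point 58 mm; it stands past the pad's +x end, 28 mm from the pad's middle when open. The keeper, a flat slide with a window round the pad, moves along the safe's +x, away from the mouth. It and its guides are at most 45 mm high, below the pressed pad.
- keeper (a joint): How far the keeper is slid along +x, m: 0 open, 0.014 fully home (stop). Starts at 0 to 0.003; 1.5 N of friction, stays where it is left. With the bolt up it is blocked at about 0.004; from there on its rear bar lies over the step on the bolt's mouth end and traps it.
- jar_mid (a point): Bystander: glass staining jar with lid, 62 mm across, 118 mm high, upright; this point is half-way up. To be left standing.
- pot_mid (a point): Bystander: strip pot with black cap, 43 mm across, 87 mm high, upright; this point is half-way up. To be left standing.
- coverslips_mid (a point): Bystander: small square coverslip box, 52 x 52 x 23 mm; this point is half-way up. To be left where it is.

How it is judged (in metres and radians):
On the way, in this order (a step that is already met when the one before it is completed fails the run):
1. the knife is fully in the slot (its hole within 5 mm of the pin's axis, level with the slot) (distance between knife_hole and safe_bolt below 0.005 m and angle between the x axis of knife_hole and the x axis of safe_bolt, either way round below 0.09 rad), for 0.1 s.
2. the bolt is pressed down at least 11 mm with the knife in place (value of joint bolt above 0.011 m and distance between knife_hole and safe_bolt below 0.0055 m), for 0.05 s.
At the end, for the whole second after the job is handed in: The knife is in the slot with its hole within 5.5 mm of the pin's axis and in line with the slot within 5 degrees, the bolt is held down at least 9.5 mm by the keeper, the keeper is slid at least 10 of its 14 mm, and the knife is at rest (distance between knife_hole and safe_bolt below 0.0055 m and angle between the x axis of knife_hole and the x axis of safe_bolt, either way round below 0.09 rad and value of joint bolt above 0.0095 m and value of joint keeper above 0.01 m and linear speed of knife below 0.02 m/s); the robot touches nothing.
It fails at once if the staining jar, the strip pot or the coverslip box is knocked over or shoved more than 25 mm (distance of any of jar_mid, pot_mid, coverslips_mid from where it was at the start of the episode above 0.025 m or angle between any of jar_mid, pot_mid's own z axis and vertical above 0.6 rad).
It also fails if it takes over 51 s, if anything falls off the work surface, if the arm or the gripper's body presses on something with over 40 N, if the wrist force passes 120 N, or if a joint passes its speed limit or range.

ROBOT

A 6-joint arm with a two-finger parallel gripper is mounted at the origin on a cart in front of the work surface, level with it; the furniture and walls round the work are solid. World frame = base frame: x ahead of the robot, y to its left, z up, the work surface at z = 0. Lengths are in mm, angles in degrees, forces in N, time in s.
With the tool pointing down it reaches from about 350 to 850 mm from the base axis. Payload 8.1 kg.
Tool frame: the origin (TCP) lies on the mounting face of the last link; the fingertips stand 173 mm ahead of it and the grasp point (between the pads) lies 155 mm ahead of it; z points along the fingers, y is the direction in which the jaws open and shut (so a half turn about z gives the same grasp; the last joint's range is limited). The gripper opens to 85 mm and grips with 20 to 120 N. Pads are 22 mm wide; open, the fingers measure 114 mm over their backs; the gripper's body (76 mm by 85 mm) begins 54 mm behind the grasp point. The pads swing forward as they close: fully open they stand 13 mm farther back than shut.
Start: joints at [-68.148, 7.471, 85.268, -0, 87.261, -4.893], TCP at [270.039, -535.804, 404.692] pointing down, gripper open.
Joint ranges: [-169.43, 169.43], [-51.17, 129.36], [1.28, 143.12], [-76.62, 256.62], [0, 156.53], [-152.29, 152.29]. Speed limits (degrees/s): [136.94, 136.94, 159.86, 180, 180, 180].

INTERFACE

Orientations are given as [roll, pitch, yaw] about the fixed x, y, z axes, in that order (R = Rz(yaw) Ry(pitch) Rx(roll)).
In Python, from bench import * gives the robot as it stands.
- The arm moves only by the shell command python3 -m jog 'ROWS' [FORCE]. ROWS is JSON, a list of rows, each an object of numbers: "tx", "ty", "tz": the shift along the tool's x, y, z as a fraction of full scale; "ax", "ay", "az": the turn, a rotation vector about the tool's x, y, z as a fraction of full scale; "hand": the opening, from 0 (shut) to 1 (fully open). A call has 1 to 5 rows; each row is the pose to reach, as a shift and turn from the pose commanded when the call began, along the tool's axes at that moment; what a row does not reach only later rows make up. Full scale, the value 1, is 150 mm for a shift and 45 degrees for a turn. A row lasts 1/12 s, in which the tool goes at most 41.7 mm and 7.16 degrees, less where a joint would pass 70% of its speed; a pose out of reach is approached as far as the arm can. A call with a number of a shift or a turn outside -1 to 1 is refused whole. A call with a gripper value outside its range is refused whole. The fingers move at their own pace and stop on an object; FORCE is the grip in N (left out, the last holds). Time passes only in rows, so rows that repeat a pose let the fingers close. It gives the time, the measured TCP pose, the force and the opening at its end, in the units of the state.
- sense(): the state, without advancing time (a new reading comes with each control period).
- snapshot(name): name is "scene" or "top"; returns a dict with "pixels" (480x640x3 uint8, red, green, blue), "z_map" (480x640 float32, mm along the optical axis (not along the pixel's ray), 0 where there is no reading), "intrinsics" (3x3 intrinsics, pixels), "R" (3x3) and "t" (3): a world point X has camera coordinates R X + t. Camera axes: x right, y down, z forward; pixel columns grow to the right and rows downward; lengths in mm; the calibration is good to about 2 mm. A picture is of the moment at which its call begins.
- hand_in(): hands the job in, once; it reports no verdict.
The state is a dict: "time": time; "joint_pos": joint angles; "qd": joint speeds; "joint_efforts": joint torques, N m; "tool_pos": TCP position; "tcp_rot": TCP orientation; "ft_force": force on the tool from outside, world axes, zero at the start; "wrist_torque": the same for the moment, N m; "finger_gap": finger opening in mm.
Only numpy, scipy, OpenCV 4.12 (cv2) and the standard library are available. Lean on these libraries where they do the work, as an engineer would, in place of code of your own. Each camera call takes 0.05 s, during which the arm holds its last target.

## Working session

There is one attempt and no reset: what is moved stays moved. The work goes in short steps, Python scripts to look and compute and a shell command to move; the robot and the scene stay as the last step left them, time stands still between calls to the robot, and variables do not carry over. Pictures are saved under pics/ and viewed, and the job is handed in when it is done.

```bash
ls; mkdir -p pics; python3 - <<'E'
from bench import *
import cv2,numpy as np
print(sense())
for n in("scene","top"):
    s=snapshot(n); cv2.imwrite(f"pics/{n}0.png",s["pixels"][:,:,::-1]); np.savez(f"pics/{n}0.npz",**s); print(n,s["intrinsics"],s["R"],s["t"])
E
```

```text
pics
{'time': 0.0, 'joint_pos': array([-6.81468523e+01,  7.51512740e+00,  8.53288751e+01,  4.07858120e-04,
        8.72601798e+01, -4.89263407e+00]), 'qd': array([ 0.07446788, -0.02802359,  0.06716258,  0.0223642 ,  0.01352153,
       -0.06756667]), 'joint_efforts': array([ 9.39514430e-04, -5.69403577e+01, -5.00544798e+01, -2.60782781e-04,
        1.50317472e-02, -3.47978585e-06]), 'tool_pos': array([ 269.96155425, -535.58707895,  403.64780123]), 'tcp_rot': array([-1.79896232e+02, -9.29145087e-03,  2.67457535e+01]), 'ft_force': array([0.6569685 , 0.09654772, 0.24546781]), 'wrist_torque': array([ 0.02069423, -0.001288  ,  0.04045629]), 'finger_gap': 85.46246923081732}
scene [[511.13079122   0.         314.87804517]
 [  0.         511.13079122 248.14940572]
 [  0.           0.           1.        ]] [[-0.78817309 -0.61508751  0.02122581]
 [-0.33005969  0.39332625 -0.85811134]
 [ 0.5194649  -0.68334605 -0.51302475]] [349.46673531 286.23113588 530.11412696]
top [[478.32525609   0.         322.13236758]
 [  0.         478.32525609 234.96719432]
 [  0.           0.           1.        ]] [[ 0.01381967 -0.99977685 -0.01597685]
 [-0.99808403 -0.012829   -0.06052842]
 [ 0.06030995  0.01678272 -0.9980386 ]] [-97.79672963 529.85216716 890.00441232]
```

View pics/scene0.png

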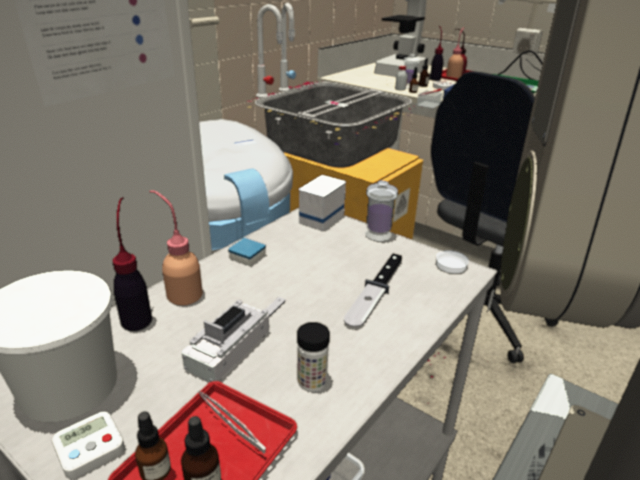

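View pics/top0.png

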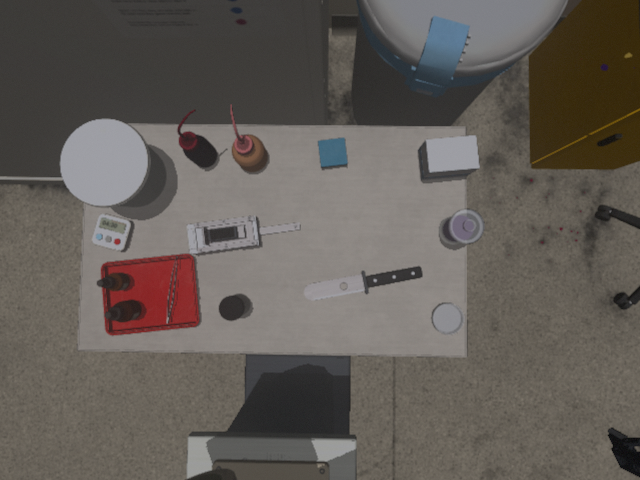

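The top view shows the knife with its handle at about (393,278), its guard at (366,283) and its nose at (306,293). The safe is at (225,235), with the rest bar running right to (300,226). The pot is at (233,307), the jar at (462,228) and the coverslip box at (333,153).

```bash
cat > h.py <<'E'
import numpy as np,cv2
def load(p): return dict(np.load(p))
def cloud(s):
    K,R,t,z=s["intrinsics"],s["R"],s["t"],s["z_map"].astype(float)
    v,u=np.mgrid[:480,:640]
    c=np.stack([(u-K[0,2])/K[0,0]*z,(v-K[1,2])/K[1,1]*z,z],-1)
    return (c-t)@R   # R^T (c-t)
def pix(s,X):
    c=s["R"]@np.asarray(X,float)+s["t"]; p=s["intrinsics"]@c; return p[:2]/p[2]
def at(s,u,v,Z):
    K,R,t=s["intrinsics"],s["R"],s["t"]
    d=R.T@np.array([(u-K[0,2])/K[0,0],(v-K[1,2])/K[1,1],1]); o=-R.T@t
    return o+d*(Z-o[2])/d[2]
E
python3 - <<'E'
from h import *
s=load("pics/top0.npz");P=cloud(s);im=s["pixels"][:,:,::-1].copy()
np.set_printoptions(precision=1,suppress=True)
for (u,v) in [(345,290),(393,278),(366,283),(225,235),(208,222),(290,228),(280,260),(150,290),(233,307),(333,153),(462,228)]: print(u,v,P[v,u])
c=cv2.resize(im[200:320,290:440],None,fx=5.3,fy=5,interpolation=cv2.INTER_CUBIC); 
cv2.imwrite("pics/knife.png",cv2.resize(im[240:320,290:430],None,fx=5.5,fy=5.5,interpolation=cv2.INTER_CUBIC))
cv2.imwrite("pics/safe.png",cv2.resize(im[195:275,175:310],None,fx=5.5,fy=5.5,interpolation=cv2.INTER_CUBIC))
# heights
m=P[...,2]
h=np.clip(m*3,0,255).astype(np.uint8)
cv2.imwrite("pics/h.png",cv2.resize(h[195:320,175:440],None,fx=3,fy=3,interpolation=cv2.INTER_NEAREST))
E
```

```text
345 290 [ 428.  -135.2   12. ]
393 278 [ 451.9 -224.6   17.4]
366 283 [ 441.8 -174.3   15.7]
225 235 [526.2  84.1  58.8]
208 222 [550.4 118.8  46.3]
290 228 [544.1 -29.    8.7]
280 260 [482.8 -10.3   1.2]
150 290 [422.  237.7   3.3]
233 307 [400.1  60.1  90. ]
333 153 [ 685.9 -109.3   25.8]
462 228 [ 540.7 -330.   103.7]
```

View pics/knife.png

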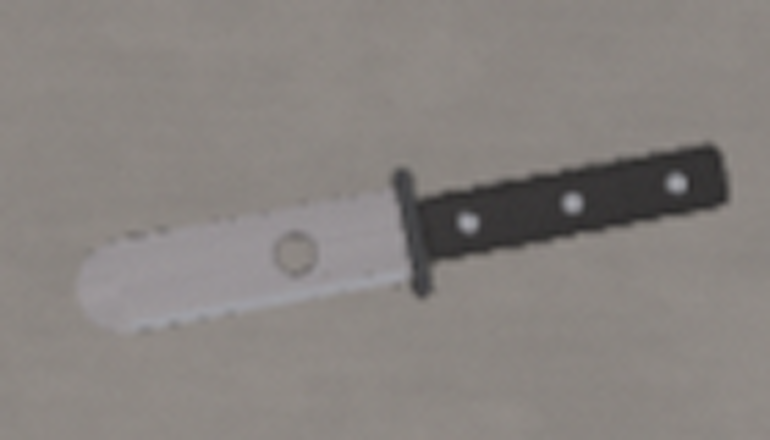

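View pics/safe.png

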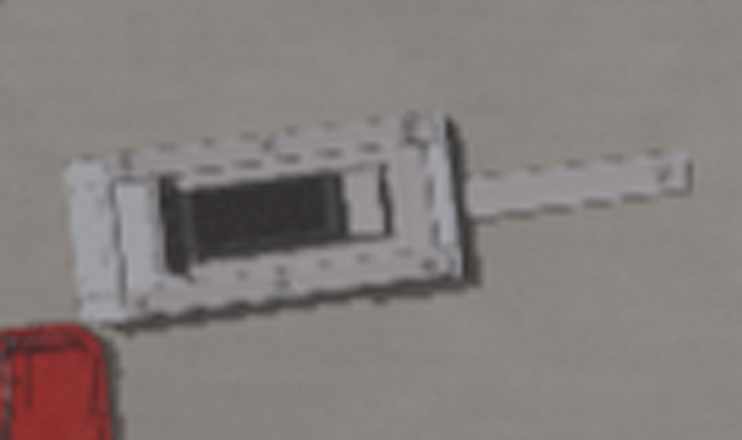

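View pics/h.png

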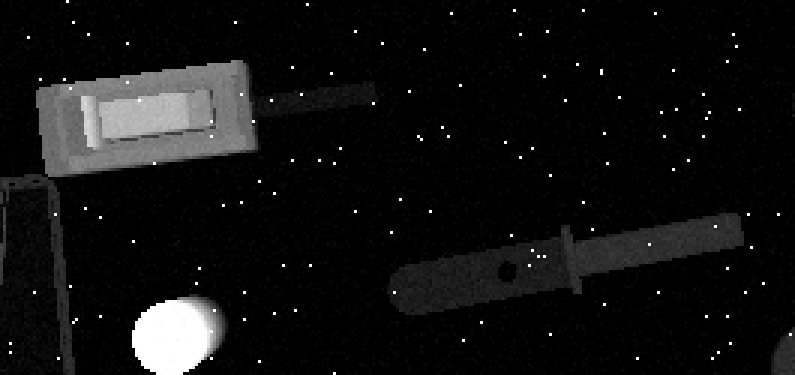

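The crops show the knife hole at full-image pixel (343.8,286), and the pad, tab (its left end, near x≈203) and rest bar on the safe. The keeper tab stands at the safe's left (+x) end.

```bash
cat > fit.py <<'E'
from h import *
np.set_printoptions(precision=2,suppress=True)
def rect(pts):
    r=cv2.minAreaRect(pts.astype(np.float32)); return r
def knife(s):
    P=cloud(s); return P
if __name__=="__main__":
    s=load("pics/top0.npz");P=cloud(s)
    v,u=np.mgrid[:480,:640]
    def reg(a,b,c,d): return (u>=a)&(u<b)&(v>=c)&(v<d)
    g=reg(250,440,255,262); print("table z",np.median(P[g][:,2]), np.median(P[reg(200,290,262,290)][:,2]), np.median(P[reg(300,440,310,325)][:,2]))
    Z=cv2.medianBlur(P[...,2].astype(np.float32),3)
    def comp(m):
        n,l,st,_=cv2.connectedComponentsWithStats(m.astype(np.uint8)); i=1+np.argmax(st[1:,4]); return l==i
    k=comp(reg(295,432,255,308)&(Z>6)&(Z<30)); Q=P[k]; Q=Q[(Q[:,2]<30)&(Q[:,2]>5)]
    print("knife n",len(Q),rect(Q[:,:2]))
    c=Q.mean(0);w,V=np.linalg.eigh(np.cov(Q[:,:2].T)); a=V[:,1]; a=a*np.sign(a[1]); print("axis yaw",np.degrees(np.arctan2(a[1],a[0])),c)
    for nm,uv0 in (("handle",(372,425)),("blade",(300,360))):
        q=P[k&(u>=uv0[0])&(u<uv0[1])]; q=q[(q[:,2]<30)&(q[:,2]>5)]; c=q.mean(0);w,V=np.linalg.eigh(np.cov(q[:,:2].T)); a=V[:,1]*np.sign(V[1,1]); print(nm,np.degrees(np.arctan2(a[1],a[0])),c,np.median(q[:,2]),rect(q[:,:2]))
    print("hole",at(s,343.8,286,9.5))
    b=comp(reg(175,262,205,260)&(Z>28)&(Z<80)); Q=P[b];Q=Q[(Q[:,2]>28)&(Q[:,2]<80)]
    print("block",rect(Q[:,:2]))
    for lo,hi in ((32,42),(42,50),(56,66),(66,80)):
        q=Q[(Q[:,2]>lo)&(Q[:,2]<hi)]; print(lo,hi,len(q),np.median(q,0),rect(q[:,:2]))
    r=comp(reg(262,303,218,240)&(Z>5)&(Z<14)); q=P[r]; print("bar",np.median(q,0),rect(q[:,:2]))
E
python3 fit.py
```

```text
table z -0.6156041194978825 -0.3328385632447043 -0.43620083731349557
knife n 1683 ((444.55865478515625, -168.83078002929688), (41.690452575683594, 225.35504150390625), 14.6304931640625)
axis yaw 101.55253283946651 [ 442.66 -161.52   11.9 ]
handle 101.71894608298267 [ 456.94 -231.46   15.24] 15.263292410094206 ((456.70379638671875, -231.56272888183594), (22.315093994140625, 97.18523406982422), 11.397132873535156)
blade 101.81306762263894 [ 432.44 -110.99    9.3 ] 9.373701584719928 ((432.35101318359375, -111.30880737304688), (31.947416305541992, 108.38410949707031), 11.421525955200195)
hole [ 435.31 -132.94    9.5 ]
block ((529.2801513671875, 93.8219223022461), (56.25568771362305, 130.43751525878906), 8.189653396606445)
32 42 940 [526.41 104.58  37.89] ((529.0852661132812, 93.77145385742188), (56.20641326904297, 130.50746154785156), 7.9556169509887695)
42 50 659 [532.81  78.99  43.86] ((530.0551147460938, 88.95321655273438), (53.83482360839844, 113.2262954711914), 8.214879035949707)
56 66 385 [529.58  91.01  60.54] ((530.6657104492188, 92.69630432128906), (30.618982315063477, 59.75614929199219), 11.871149063110352)
66 80 32 [524.06 120.59  68.91] ((525.0112915039062, 120.59947204589844), (29.15735626220703, 3.7129580974578857), 9.289427757263184)
bar [545.57 -13.31   6.02] ((527.8082885742188, -48.565650939941406), (146.82839965820312, 46.06366729736328), 65.60663604736328)
```

```bash
cat >> h.py <<'E'
from scipy.spatial.transform import Rotation as Ro
def go(st,xyz,yaw):
    """tool-frame fractions from measured pose to a tool-down pose"""
    R0=Ro.from_euler('xyz',st["tcp_rot"],degrees=True); R1=Ro.from_euler('xyz',[180,0,yaw],degrees=True)
    d=R0.inv().apply(np.asarray(xyz,float)-st["tool_pos"]); r=(R0.inv()*R1).as_rotvec(degrees=True)
    print("pos",np.round(st["tool_pos"],1),"rot",np.round(st["tcp_rot"],1),"F",np.round(st["ft_force"],1),"gap",round(st["finger_gap"],1),"t",round(st["time"],2))
    print("t",np.round(d/150,3),"a",np.round(r/45,3)," mm",np.round(d,1))
E
python3 - <<'E'
from h import *
from bench import *
np.set_printoptions(precision=2,suppress=True)
s=load("pics/top0.npz");P=cloud(s);v,u=np.mgrid[:480,:640]
print("cam",-s["R"].T@s["t"])
X=P.reshape(-1,3)
# bar via direction guess
m0=np.array([538.4,29.4]);
for yaw in(98.1,):
    d=np.array([np.cos(np.radians(yaw)),np.sin(np.radians(yaw))]);n=np.array([-d[1],d[0]])
    a=(X[:,:2]-m0)@d;b=(X[:,:2]-m0)@n
    def prof(sel,lab):
        if sel.sum()<5: print(lab,"few");return
        bb=b[sel];aa=a[sel]
        p=np.polyfit(aa,bb,1);print(lab,sel.sum(),"a",aa.min(),aa.max(),"b",np.percentile(bb,[0,2,50,98,100]),"fit slope deg",np.degrees(np.arctan(p[0])),"b at -40,40",np.polyval(p,[-40,40]))
    prof((a>-75)&(a<-5)&(abs(b)<15)&(X[:,2]>4)&(X[:,2]<9),"bar")
    prof((a>-5)&(a<135)&(abs(b)<35)&(X[:,2]>33)&(X[:,2]<42),"deck")
    prof((a>30)&(a<90)&(abs(b)<15)&(X[:,2]>57)&(X[:,2]<64),"pad")
    prof((a>60)&(a<110)&(abs(b)<22)&(X[:,2]>66)&(X[:,2]<72),"tab")
# knife
h=np.array([435.3,-132.9]);yaw=101.8
d=np.array([np.cos(np.radians(yaw)),np.sin(np.radians(yaw))]);n=np.array([-d[1],d[0]])
a=(X[:,:2]-h)@d;b=(X[:,:2]-h)@n
prof((a>-145)&(a<-50)&(abs(b)<20)&(X[:,2]>14)&(X[:,2]<20),"handle top")
prof((a>-30)&(a<60)&(abs(b)<22)&(X[:,2]>6)&(X[:,2]<12),"blade")
prof((a>-46)&(a<-36)&(abs(b)<30)&(X[:,2]>13)&(X[:,2]<20),"guard")
g=np.array([453.6,-221])
go(sense(),[g[0],g[1],300],101.8)
E
```

```text
cam [ 476.51 -105.91  918.77]
bar 218 a -74.53348744367423 -5.178277149408123 b [-10.31  -7.27  -0.88   6.12   6.48] fit slope deg 0.1791095092562291 b at -40,40 [-0.71 -0.46]
deck 915 a -0.17687064522344834 130.28770963451643 b [-27.91 -25.56   2.05  27.37  28.15] fit slope deg 0.4768510324279365 b at -40,40 [0.54 1.21]
pad 340 a 34.061886170779076 89.819358852045 b [-11.18 -10.6    0.21  10.41  10.83] fit slope deg -0.002391550875479715 b at -40,40 [0.14 0.14]
tab 31 a 90.31179119735697 94.19178913700472 b [-14.16 -14.12   2.15  14.89  14.96] fit slope deg -66.77253825770696 b at -40,40 [308.86 122.45]
handle top 460 a -144.86201699268182 -50.01167942967983 b [-12.   -10.73  -1.     8.79  10.13] fit slope deg -0.16307396215573497 b at -40,40 [-1.12 -1.34]
blade 723 a -29.832346405081065 59.953297799878925 b [-17.7  -16.95  -1.62  13.92  14.68] fit slope deg -0.34459907429222275 b at -40,40 [-1.2  -1.68]
guard 81 a -45.992464422291555 -37.88178352690951 b [-22.79 -21.79  -1.19  18.73  19.21] fit slope deg 11.04488664187477 b at -40,40 [-1.21 14.4 ]
pos [ 270.  -535.6  403.7] rot [-179.9   -0.    26.7] F [-0.1  0.   0.2] gap 85.2 t 0.1
t [ 2.04 -1.32  0.69] a [-0.   -0.   -1.67]  mm [ 305.6 -198.1  104.1]
```

```bash
python3 -m jog '[{"tx":0.68,"ty":-0.44,"tz":0,"az":-0.79,"hand":1},{"tx":0.68,"ty":-0.44,"tz":0,"az":-0.79,"hand":1},{"tx":0.68,"ty":-0.44,"tz":0,"az":-0.79,"hand":1},{"tx":0.68,"ty":-0.44,"tz":0,"az":-0.79,"hand":1},{"tx":0.68,"ty":-0.44,"tz":0,"az":-0.79,"hand":1}]' 40; python3 -c "
from h import *;from bench import *
go(sense(),[455,-220.7,300],101.6)"
```

```text
pos [ 270.  -535.6  403.7] rot [-179.9   -0.    26.7] F [-0.1  0.   0.2] gap 85.2 t 0.1
t [ 2.046 -1.318  0.694] a [-0.002 -0.002 -1.663]  mm [ 306.9 -197.8  104.1]invalid input at $[0]: expected keys tx, ty, tz, ax, ay, az, hand
```

All keys are required.

```bash
python3 -m jog '[{"tx":0.68,"ty":-0.44,"tz":0,"ax":0,"ay":0,"az":-0.79,"hand":1},{"tx":0.68,"ty":-0.44,"tz":0,"ax":0,"ay":0,"az":-0.79,"hand":1},{"tx":0.68,"ty":-0.44,"tz":0,"ax":0,"ay":0,"az":-0.79,"hand":1},{"tx":0.68,"ty":-0.44,"tz":0,"ax":0,"ay":0,"az":-0.79,"hand":1},{"tx":0.68,"ty":-0.44,"tz":0,"ax":0,"ay":0,"az":-0.79,"hand":1}]' 40; python3 -c "
from h import *;from bench import *
go(sense(),[455,-220.7,300],101.6)"
```

```text
time: 0.52
tool_pos: [332.6, -429.0, 404.4]
tcp_rot: [-180.0, -0.0, 62.8]
ft_force: [0.2, -0.5, 0.4]
finger_gap: 85.1
pos [ 332.6 -429.   404.4] rot [-180.    -0.    62.8] F [ 0.2 -0.5  0.4] gap 85.1 t 0.52
t [1.607 0.092 0.697] a [-0.    -0.001 -0.861]  mm [241.1  13.9 104.5]
```

```bash
python3 -m jog '[{"tx":0.8,"ty":0.046,"tz":0.2,"ax":0,"ay":0,"az":-0.79,"hand":1},{"tx":0.8,"ty":0.046,"tz":0.2,"ax":0,"ay":0,"az":-0.79,"hand":1},{"tx":0.8,"ty":0.046,"tz":0.2,"ax":0,"ay":0,"az":-0.79,"hand":1},{"tx":0.8,"ty":0.046,"tz":0.2,"ax":0,"ay":0,"az":-0.79,"hand":1},{"tx":0.8,"ty":0.046,"tz":0.2,"ax":0,"ay":0,"az":-0.79,"hand":1}]' ; python3 -c "
from h import *;from bench import *
go(sense(),[455,-220.7,300],101.6)"
```

```text
time: 0.93
tool_pos: [394.2, -325.5, 373.4]
tcp_rot: [-179.9, -0.1, 98.4]
ft_force: [0.6, -0.3, -0.0]
finger_gap: 85.7
pos [ 394.2 -325.5  373.4] rot [-1.799e+02 -1.000e-01  9.840e+01] F [ 0.6 -0.3 -0. ] gap 85.7 t 0.93
t [0.631 0.504 0.49 ] a [-0.001 -0.003 -0.071]  mm [94.6 75.6 73.5]
```

```bash
python3 -m jog '[{"tx":0.63,"ty":0.504,"tz":0.4,"ax":0,"ay":-0.003,"az":-0.071,"hand":1},{"tx":0.63,"ty":0.504,"tz":0.4,"ax":0,"ay":-0.003,"az":-0.071,"hand":1},{"tx":0.63,"ty":0.504,"tz":0.4,"ax":0,"ay":-0.003,"az":-0.071,"hand":1},{"tx":0.63,"ty":0.504,"tz":0.4,"ax":0,"ay":-0.003,"az":-0.071,"hand":1},{"tx":0.63,"ty":0.504,"tz":0.4,"ax":0,"ay":-0.003,"az":-0.071,"hand":1}]' ; python3 -c "
from h import *;from bench import *
go(sense(),[455,-220.7,176.5],101.6)
s=snapshot('scene');cv2.imwrite('pics/s1.png',s['pixels'][:,:,::-1])"
```

```text
time: 1.35
tool_pos: [455.5, -221.3, 312.1]
tcp_rot: [-179.8, -0.1, 101.3]
ft_force: [0.3, 0.6, 0.6]
finger_gap: 85.8
pos [ 455.5 -221.3  312.1] rot [-1.798e+02 -1.000e-01  1.013e+02] F [0.3 0.6 0.6] gap 85.8 t 1.35
t [0.003 0.    0.904] a [-0.004 -0.002 -0.008]  mm [5.000e-01 1.000e-01 1.356e+02]
```

View pics/s1.png

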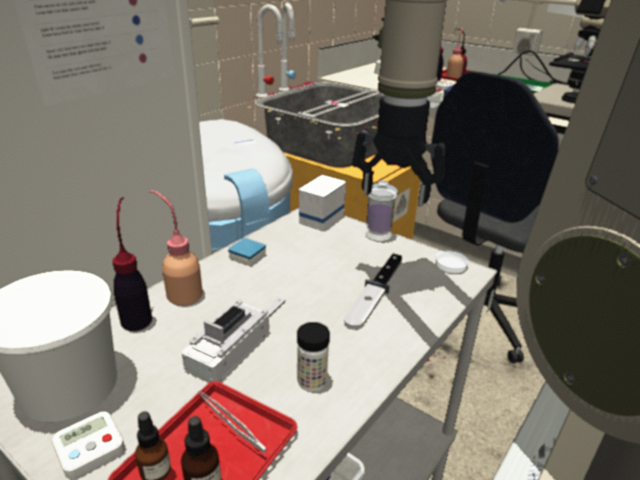

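The gripper at about (400,150) is open above the handle at (390,268), with its jaws across it. Descending.

```bash
python3 -m jog '[{"tx":0.003,"ty":0,"tz":0.27,"ax":-0.004,"ay":-0.002,"az":-0.008,"hand":1},{"tx":0.003,"ty":0,"tz":0.54,"ax":-0.004,"ay":-0.002,"az":-0.008,"hand":1},{"tx":0.003,"ty":0,"tz":0.78,"ax":-0.004,"ay":-0.002,"az":-0.008,"hand":1},{"tx":0.003,"ty":0,"tz":0.9,"ax":-0.004,"ay":-0.002,"az":-0.008,"hand":1},{"tx":0.003,"ty":0,"tz":0.9,"ax":-0.004,"ay":-0.002,"az":-0.008,"hand":1}]' ; python3 -c "
from h import *;from bench import *
go(sense(),[455,-220.7,176.5],101.6)"
```

```text
time: 1.82
tool_pos: [452.6, -223.9, 175.4]
tcp_rot: [-179.8, -0.1, 101.3]
ft_force: [-1.4, 0.8, 0.1]
finger_gap: 85.6
pos [ 452.6 -223.9  175.4] rot [-1.798e+02 -1.000e-01  1.013e+02] F [-1.4  0.8  0.1] gap 85.6 t 1.82
t [ 0.018  0.02  -0.007] a [-0.004 -0.001 -0.006]  mm [ 2.7  3.  -1.1]
```

```bash
python3 -m jog '[{"tx":0.018,"ty":0.02,"tz":-0.008,"ax":-0.003,"ay":-0.001,"az":-0.006,"hand":1},{"tx":0.018,"ty":0.02,"tz":-0.008,"ax":-0.003,"ay":-0.001,"az":-0.006,"hand":1},{"tx":0.018,"ty":0.02,"tz":-0.008,"ax":-0.003,"ay":-0.001,"az":-0.006,"hand":1}]' ; python3 -c "
from h import *;from bench import *
go(sense(),[455,-220.7,176.5],101.6)"
```

```text
time: 2.07
tool_pos: [459.1, -221.8, 183.8]
tcp_rot: [179.5, 0.5, 101.7]
ft_force: [0.3, -1.0, 0.5]
finger_gap: 85.3
pos [ 459.1 -221.8  183.8] rot [179.5   0.5 101.7] F [ 0.3 -1.   0.5] gap 85.3 t 2.07
t [ 0.013 -0.026  0.048] a [0.011 0.01  0.001]  mm [ 1.9 -3.8  7.3]
```

```bash
for i in 1 2; do python3 -m jog '[{"tx":0,"ty":0,"tz":0,"ax":0,"ay":0,"az":0,"hand":1},{"tx":0,"ty":0,"tz":0,"ax":0,"ay":0,"az":0,"hand":1}]'; done ; python3 -c "
from h import *;from bench import *
go(sense(),[455,-220.7,176.5],101.6)"
```

```text
time: 2.23
tool_pos: [458.4, -221.1, 182.6]
tcp_rot: [179.6, 0.4, 101.7]
ft_force: [0.6, -0.4, 0.5]
finger_gap: 85.4
time: 2.4
tool_pos: [457.9, -220.7, 181.4]
tcp_rot: [179.7, 0.3, 101.7]
ft_force: [-0.4, 0.1, -0.6]
finger_gap: 85.1
pos [ 457.9 -220.7  181.4] rot [179.7   0.3 101.7] F [-0.4  0.1 -0.6] gap 85.1 t 2.4
t [ 0.004 -0.019  0.033] a [0.008 0.007 0.002]  mm [ 0.6 -2.8  4.9]
```

```bash
for i in 1 2; do python3 -m jog '[{"tx":0,"ty":0,"tz":0,"ax":0,"ay":0,"az":0,"hand":1},{"tx":0,"ty":0,"tz":0,"ax":0,"ay":0,"az":0,"hand":1},{"tx":0,"ty":0,"tz":0,"ax":0,"ay":0,"az":0,"hand":1},{"tx":0,"ty":0,"tz":0,"ax":0,"ay":0,"az":0,"hand":1},{"tx":0,"ty":0,"tz":0,"ax":0,"ay":0,"az":0,"hand":1}]'|grep tool_pos; done ; python3 -c "
from h import *;from bench import *
go(sense(),[455,-220.7,176.5],101.6)"
```

```text
tool_pos: [457.7, -220.6, 180.8]
tool_pos: [457.7, -220.6, 180.9]
pos [ 457.7 -220.6  180.9] rot [179.7   0.3 101.7] F [ 0.4 -0.1 -0.4] gap 85.7 t 3.23
t [ 0.003 -0.018  0.029] a [0.007 0.006 0.002]  mm [ 0.5 -2.7  4.4]
```

```bash
for i in 1; do python3 -m jog '[{"tx":0.003,"ty":-0.018,"tz":0.028,"ax":0.007,"ay":0.006,"az":0,"hand":1},{"tx":0.003,"ty":-0.018,"tz":0.028,"ax":0.007,"ay":0.006,"az":0,"hand":1},{"tx":0.003,"ty":-0.018,"tz":0.028,"ax":0.007,"ay":0.006,"az":0,"hand":1},{"tx":0.003,"ty":-0.018,"tz":0.028,"ax":0.007,"ay":0.006,"az":0,"hand":1},{"tx":0.003,"ty":-0.018,"tz":0.028,"ax":0.007,"ay":0.006,"az":0,"hand":1}]'|grep tool_pos; done ; python3 -c "
from h import *;from bench import *
go(sense(),[455,-220.7,176.5],101.6)"
```

```text
tool_pos: [455.0, -220.8, 176.7]
pos [ 455.  -220.8  176.7] rot [-180.     0.   101.7] F [ 0.5 -0.1 -0.6] gap 85.3 t 3.65
t [0.001 0.    0.001] a [-0.     0.     0.001]  mm [0.1 0.  0.2]
```

Spot on. Close.

```bash
for i in 1 2 3; do python3 -m jog '[{"tx":0,"ty":0,"tz":0,"ax":0,"ay":0,"az":0,"hand":0},{"tx":0,"ty":0,"tz":0,"ax":0,"ay":0,"az":0,"hand":0},{"tx":0,"ty":0,"tz":0,"ax":0,"ay":0,"az":0,"hand":0},{"tx":0,"ty":0,"tz":0,"ax":0,"ay":0,"az":0,"hand":0},{"tx":0,"ty":0,"tz":0,"ax":0,"ay":0,"az":0,"hand":0}]' 50; done ; python3 -c "
from h import *;from bench import *
go(sense(),[455,-220.7,176.5],101.6)"
```

```text
time: 4.07
tool_pos: [455.0, -220.7, 176.7]
tcp_rot: [-180.0, 0.0, 101.7]
ft_force: [-0.9, -0.1, 0.4]
finger_gap: 25.4
time: 4.48
tool_pos: [455.2, -220.9, 176.9]
tcp_rot: [180.0, 0.0, 101.7]
ft_force: [1.0, -0.5, 1.4]
finger_gap: 20.5
time: 4.9
tool_pos: [455.2, -220.9, 176.9]
tcp_rot: [180.0, 0.0, 101.7]
ft_force: [1.2, -0.8, 2.7]
finger_gap: 20.8
pos [ 455.2 -220.9  176.9] rot [180.    0.  101.7] F [ 1.2 -0.8  2.7] gap 20.8 t 4.9
t [ 0.001 -0.001  0.003] a [0.001 0.001 0.002]  mm [ 0.2 -0.1  0.4]
```

```bash
python3 -m jog '[{"tx":0,"ty":0,"tz":-0.1,"ax":0,"ay":0,"az":0,"hand":0},{"tx":0,"ty":0,"tz":-0.2,"ax":0,"ay":0,"az":0,"hand":0},{"tx":0,"ty":0,"tz":-0.3,"ax":0,"ay":0,"az":0,"hand":0},{"tx":0,"ty":0,"tz":-0.3,"ax":0,"ay":0,"az":0,"hand":0},{"tx":0,"ty":0,"tz":-0.3,"ax":0,"ay":0,"az":0,"hand":0}]'; python3 -c "
from h import *;from bench import *
go(sense(),[564,-150.8,222],98.1)"
```

```text
time: 5.32
tool_pos: [455.0, -220.7, 221.6]
tcp_rot: [180.0, 0.0, 101.7]
ft_force: [-0.2, 0.2, -2.2]
finger_gap: 20.5
pos [ 455.  -220.7  221.6] rot [180.    0.  101.7] F [-0.2  0.2 -2.2] gap 20.5 t 5.32
t [ 0.31   0.806 -0.002] a [0.    0.001 0.079]  mm [ 46.4 120.9  -0.4]
```

```bash
python3 -m jog '[{"tx":0.06,"ty":0.16,"tz":0,"ax":0,"ay":0,"az":0.02,"hand":0},{"tx":0.12,"ty":0.32,"tz":0,"ax":0,"ay":0,"az":0.04,"hand":0},{"tx":0.18,"ty":0.48,"tz":0,"ax":0,"ay":0,"az":0.06,"hand":0},{"tx":0.24,"ty":0.64,"tz":0,"ax":0,"ay":0,"az":0.079,"hand":0},{"tx":0.31,"ty":0.806,"tz":0,"ax":0,"ay":0.001,"az":0.079,"hand":0}]';python3 -m jog '[{"tx":0,"ty":0,"tz":0,"ax":0,"ay":0,"az":0,"hand":0},{"tx":0,"ty":0,"tz":0,"ax":0,"ay":0,"az":0,"hand":0},{"tx":0,"ty":0,"tz":0,"ax":0,"ay":0,"az":0,"hand":0},{"tx":0,"ty":0,"tz":0,"ax":0,"ay":0,"az":0,"hand":0},{"tx":0,"ty":0,"tz":0,"ax":0,"ay":0,"az":0,"hand":0}]'; python3 -c "
from h import *;from bench import *
go(sense(),[564,-150.8,184.5],98.1)"
```

```text
time: 5.73
tool_pos: [563.9, -149.9, 219.4]
tcp_rot: [-179.8, -0.1, 98.0]
ft_force: [0.4, 0.3, -0.6]
finger_gap: 19.9
time: 6.15
tool_pos: [563.1, -151.2, 220.9]
tcp_rot: [-179.9, -0.1, 98.1]
ft_force: [-0.4, -1.2, -1.7]
finger_gap: 20.3
pos [ 563.1 -151.2  220.9] rot [-1.799e+02 -1.000e-01  9.810e+01] F [-0.4 -1.2 -1.7] gap 20.3 t 6.15
t [0.002 0.007 0.243] a [-0.002 -0.002 -0.001]  mm [ 0.2  1.  36.4]
```

```bash
python3 -m jog '[{"tx":0.002,"ty":0.007,"tz":0.12,"ax":-0.002,"ay":-0.002,"az":0,"hand":0},{"tx":0.002,"ty":0.007,"tz":0.243,"ax":-0.002,"ay":-0.002,"az":0,"hand":0},{"tx":0.002,"ty":0.007,"tz":0.243,"ax":-0.002,"ay":-0.002,"az":0,"hand":0},{"tx":0.002,"ty":0.007,"tz":0.243,"ax":-0.002,"ay":-0.002,"az":0,"hand":0},{"tx":0.002,"ty":0.007,"tz":0.243,"ax":-0.002,"ay":-0.002,"az":0,"hand":0}]'; python3 -m jog '[{"tx":0,"ty":0,"tz":0,"ax":0,"ay":0,"az":0,"hand":0},{"tx":0,"ty":0,"tz":0,"ax":0,"ay":0,"az":0,"hand":0},{"tx":0,"ty":0,"tz":0,"ax":0,"ay":0,"az":0,"hand":0}]'; python3 - <<'E'
from h import *;from bench import *
np.set_printoptions(precision=2,suppress=True)
go(sense(),[564,-150.8,184.5],98.1)
for n in("scene","top"):
    s=snapshot(n); cv2.imwrite(f"pics/{n}2.png",s["pixels"][:,:,::-1]); np.savez(f"pics/{n}2.npz",**s)
s=load("pics/top2.npz");X=cloud(s).reshape(-1,3)
im=s["pixels"][:,:,::-1]; cv2.imwrite("pics/z2.png",cv2.resize(im[190:290,180:380],None,fx=4,fy=4,interpolation=cv2.INTER_CUBIC))
im=load("pics/scene2.npz")["pixels"][:,:,::-1]; cv2.imwrite("pics/y2.png",cv2.resize(im[230:390,180:380],None,fx=3.7,fy=3.7,interpolation=cv2.INTER_CUBIC))
m0=np.array([538.4,29.4]);d=np.array([np.cos(np.radians(98.1)),np.sin(np.radians(98.1))]);n=np.array([-d[1],d[0]])
a=(X[:,:2]-m0)@d;b=(X[:,:2]-m0)@n
for lo,hi in((-100,-60),(-60,-35),(-100,-35)):
    k=(a>lo)&(a<hi)&(abs(b)<22)&(X[:,2]>10)&(X[:,2]<24); p=np.polyfit(a[k],b[k],1)
    print(lo,hi,k.sum(),"b",np.percentile(b[k],[0,2,50,98,100]),"slope",np.degrees(np.arctan(p[0])),"z",np.median(X[k,2]))
k=(abs(b)<3)&(X[:,2]>10)&(X[:,2]<24)&(a<-5); print("tip a",np.sort(a[k])[-5:])
E
```

```text
time: 6.57
tool_pos: [564.9, -150.7, 185.9]
tcp_rot: [179.9, 0.1, 98.1]
ft_force: [1.0, 0.3, -1.1]
finger_gap: 20.7
time: 6.82
tool_pos: [565.4, -150.5, 186.3]
tcp_rot: [179.8, 0.1, 98.1]
ft_force: [0.4, 0.4, -1.9]
finger_gap: 20.4
pos [ 565.4 -150.5  186.3] rot [179.8   0.1  98.1] F [ 0.4  0.4 -1.9] gap 20.4 t 6.82
t [-0.   -0.01  0.01] a [0. 0. 0.]  mm [-0.1 -1.5  1.8]
-100 -60 1 b [-17.43 -17.43 -17.43 -17.43 -17.43] slope 8.251507296123684 z 18.912992160200645
-60 -35 145 b [-18.01 -17.02  -5.51  13.76  14.22] slope 33.92840829831027 z 17.746560412437475
-100 -35 146 b [-18.01 -17.23  -5.69  13.76  14.22] slope 34.154720515333096 z 17.785527422037475
tip a [-17.99 -17.7  -17.19 -16.24 -15.49]<stdin>:12: RankWarning: Polyfit may be poorly conditioned
```

View pics/z2.png

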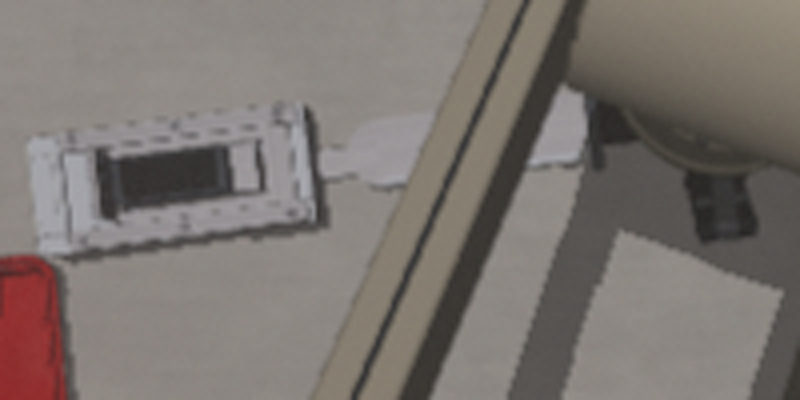

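View pics/y2.png

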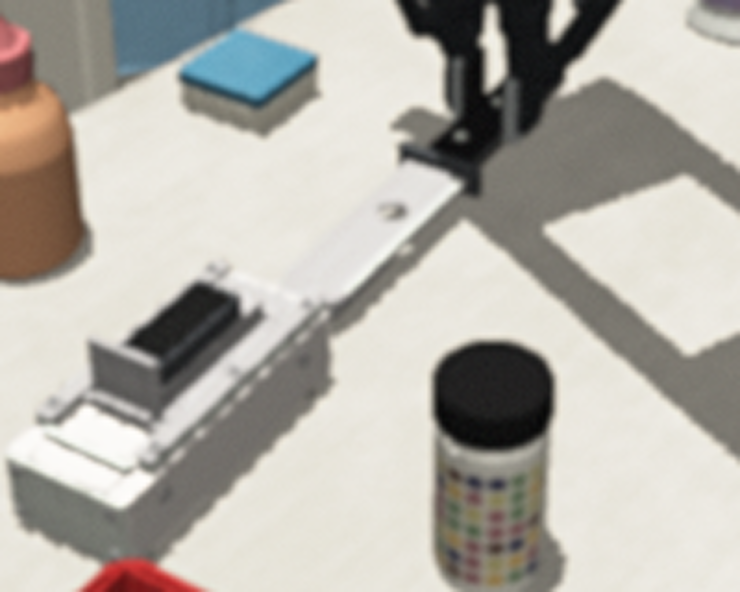

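Top view: the blade nose, at about (330,160) in the crop, points at the mouth over the rest bar. It is about 1.5 mm off laterally and roughly 8 mm lifted. The scene crop shows the knife level, with its guard at (440,165). Correcting the offset, then re-checking.

```bash
python3 -m jog '[{"tx":0,"ty":-0.01,"tz":0.009,"ax":0.004,"ay":0.002,"az":0,"hand":0},{"tx":0,"ty":-0.01,"tz":0.009,"ax":0.004,"ay":0.002,"az":0,"hand":0},{"tx":0,"ty":-0.01,"tz":0.009,"ax":0.004,"ay":0.002,"az":0,"hand":0},{"tx":0,"ty":-0.01,"tz":0.009,"ax":0.004,"ay":0.002,"az":0,"hand":0},{"tx":0,"ty":-0.01,"tz":0.009,"ax":0.004,"ay":0.002,"az":0,"hand":0}]'; python3 - <<'E'
from h import *;from bench import *
go(sense(),[563.9,-150.8,185],98.1)
E
```

```text
time: 7.33
tool_pos: [563.5, -150.5, 183.8]
tcp_rot: [-179.9, -0.0, 98.1]
ft_force: [-0.3, 0.5, -2.7]
finger_gap: 20.7
pos [ 563.5 -150.5  183.8] rot [-179.9   -0.    98.1] F [-0.3  0.5 -2.7] gap 20.7 t 7.33
t [-0.003  0.002 -0.008] a [-0.002 -0.001  0.   ]  mm [-0.4  0.4 -1.2]
```

```bash
python3 -m jog '[{"tx":0.03,"ty":0.002,"tz":-0.006,"ax":-0.002,"ay":0,"az":0,"hand":0},{"tx":0.06,"ty":0.002,"tz":-0.006,"ax":-0.002,"ay":0,"az":0,"hand":0},{"tx":0.09,"ty":0.002,"tz":-0.006,"ax":-0.002,"ay":0,"az":0,"hand":0},{"tx":0.09,"ty":0.002,"tz":-0.006,"ax":-0.002,"ay":0,"az":0,"hand":0},{"tx":0.09,"ty":0.002,"tz":-0.006,"ax":-0.002,"ay":0,"az":0,"hand":0}]'; python3 - <<'E'
from h import *;from bench import *
go(sense(),[563.9-.1409*13.5,-150.8+.99*13.5,185],98.1)
np.set_printoptions(precision=2,suppress=True)
for n in("scene","top"):
    s=snapshot(n);np.savez(f"pics/{n}3.npz",**s)
im=load("pics/top3.npz")["pixels"][:,:,::-1]; cv2.imwrite("pics/z3.png",cv2.resize(im[200:260,220:310],None,fx=8,fy=8,interpolation=cv2.INTER_CUBIC))
im=load("pics/scene3.npz")["pixels"][:,:,::-1]; cv2.imwrite("pics/y3.png",cv2.resize(im[260:370,220:310],None,fx=5,fy=5,interpolation=cv2.INTER_CUBIC))
X=cloud(load("pics/top3.npz")).reshape(-1,3)
m0=np.array([538.4,29.4]);d=np.array([np.cos(np.radians(98.1)),np.sin(np.radians(98.1))]);n=np.array([-d[1],d[0]])
a=(X[:,:2]-m0)@d;b=(X[:,:2]-m0)@n
for lo in range(-50,0,5):
    k=(a>lo)&(a<lo+5)&(abs(b)<22)&(X[:,2]>10)&(X[:,2]<24)
    if k.sum(): print(lo,k.sum(),b[k].min(),b[k].max(),np.median(X[k,2]))
E
```

```text
time: 7.75
tool_pos: [561.8, -136.6, 184.7]
tcp_rot: [-180.0, -0.0, 98.2]
ft_force: [-0.4, -0.5, -1.6]
finger_gap: 20.9
pos [ 561.8 -136.6  184.7] rot [-180.    -0.    98.2] F [-0.4 -0.5 -1.6] gap 20.9 t 7.75
t [-0.006  0.    -0.002] a [-0.    -0.001  0.001]  mm [-0.9  0.1 -0.3]
-40 1 -15.220605085294714 -15.220605085294714 14.011795044845742
-35 14 -15.811960727554272 -5.888349003190269 16.265074003658235
-30 23 -14.38251760428135 2.8105821599624496 17.303037643652758
-25 36 -15.057860572680749 11.765203440117585 17.10868570929858
-20 42 -15.60007107110493 15.14667704199348 16.569747864518654
-15 42 -14.367319611681125 14.84948622463224 16.234808707044287
-10 35 -12.760196336647759 13.774998831138126 15.842305359039806
-5 15 -6.053614132091782 9.677074756709036 16.703748442341844
```

View pics/z3.png

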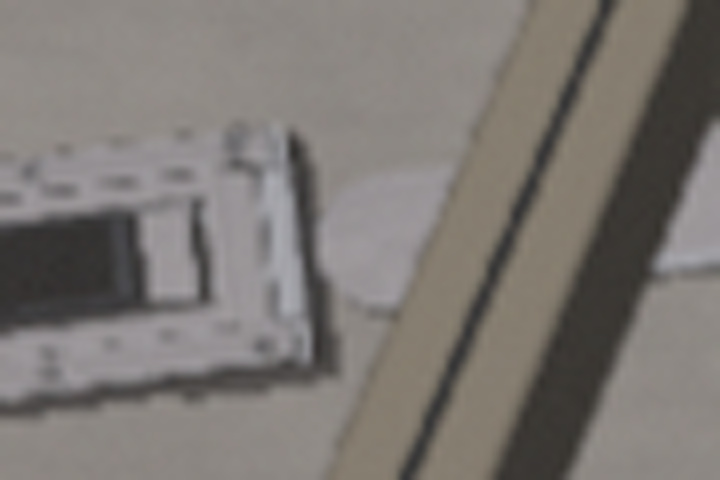

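View pics/y3.png

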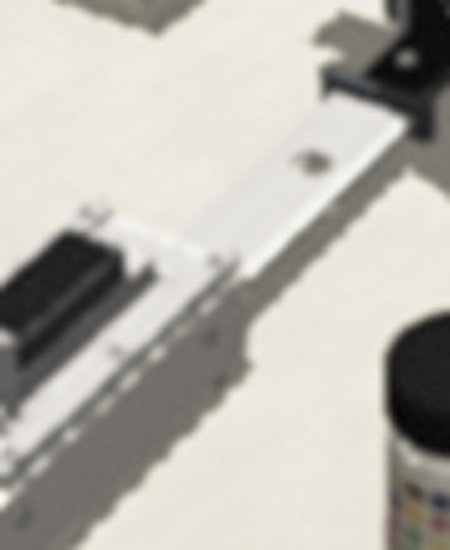

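The nose is centred on the mouth (at about (325,235) in the crop, lateral offset about 0 mm) and the blade top is at z≈16.5. Inserting stepwise.

```bash
python3 -m jog '[{"tx":0.05,"ty":0,"tz":0,"ax":0,"ay":0,"az":0,"hand":0},{"tx":0.1,"ty":0,"tz":0,"ax":0,"ay":0,"az":0.001,"hand":0},{"tx":0.15,"ty":0,"tz":0,"ax":0,"ay":0,"az":0.001,"hand":0},{"tx":0.2,"ty":0,"tz":0,"ax":0,"ay":0,"az":0.001,"hand":0},{"tx":0.2,"ty":0,"tz":0,"ax":0,"ay":0,"az":0.001,"hand":0}]'; python3 -m jog '[{"tx":0,"ty":0,"tz":0,"ax":0,"ay":0,"az":0,"hand":0},{"tx":0,"ty":0,"tz":0,"ax":0,"ay":0,"az":0,"hand":0}]'; python3 - <<'E'
from h import *;from bench import *
go(sense(),[538.4+.1409*137.5,29.4-.99*137.5,185],98.1)
E
```

```text
time: 8.27
tool_pos: [557.3, -105.6, 184.6]
tcp_rot: [-180.0, -0.1, 98.1]
ft_force: [0.3, -0.5, -1.0]
finger_gap: 20.6
time: 8.43
tool_pos: [557.7, -107.2, 184.9]
tcp_rot: [180.0, -0.0, 98.1]
ft_force: [0.4, 0.2, -1.9]
finger_gap: 20.8
pos [ 557.7 -107.2  184.9] rot [180.   -0.   98.1] F [ 0.4  0.2 -1.9] gap 20.8 t 8.43
t [ 0.003  0.001 -0.001] a [ 0.    -0.001  0.   ]  mm [ 0.5  0.2 -0.1]
```

No resistance. Continuing.

```bash
python3 -m jog '[{"tx":0.08,"ty":0,"tz":0,"ax":0,"ay":0,"az":0,"hand":0},{"tx":0.16,"ty":0,"tz":0,"ax":0,"ay":0,"az":0,"hand":0},{"tx":0.24,"ty":0.001,"tz":0,"ax":0,"ay":0,"az":0,"hand":0},{"tx":0.3,"ty":0.001,"tz":0,"ax":0,"ay":0,"az":0,"hand":0},{"tx":0.3,"ty":0.001,"tz":0,"ax":0,"ay":0,"az":0,"hand":0}]'; python3 -m jog '[{"tx":0,"ty":0,"tz":0,"ax":0,"ay":0,"az":0,"hand":0},{"tx":0,"ty":0,"tz":0,"ax":0,"ay":0,"az":0,"hand":0}]'; python3 - <<'E'
from h import *;from bench import *
go(sense(),[538.4+.1409*52,29.4-.99*52,185],98.1)
E
```

```text
time: 8.85
tool_pos: [551.0, -60.6, 184.6]
tcp_rot: [-180.0, -0.1, 98.2]
ft_force: [0.0, -0.1, -1.3]
finger_gap: 20.6
time: 9.02
tool_pos: [551.6, -62.7, 184.9]
tcp_rot: [180.0, -0.0, 98.1]
ft_force: [0.6, 0.0, -1.8]
finger_gap: 20.7
pos [551.6 -62.7 184.9] rot [180.   -0.   98.1] F [ 0.6  0.  -1.8] gap 20.7 t 9.02
t [ 0.274 -0.    -0.   ] a [ 0.    -0.001  0.   ]  mm [41. -0. -0.]
```

```bash
python3 -m jog '[{"tx":0.07,"ty":0,"tz":0.003,"ax":0,"ay":0,"az":0,"hand":0},{"tx":0.14,"ty":0,"tz":0.005,"ax":0,"ay":0,"az":0,"hand":0},{"tx":0.2,"ty":0,"tz":0.005,"ax":0,"ay":0,"az":0,"hand":0},{"tx":0.23,"ty":0,"tz":0.005,"ax":0,"ay":0,"az":0,"hand":0},{"tx":0.23,"ty":0,"tz":0.005,"ax":0,"ay":0,"az":0,"hand":0}]'; python3 -m jog '[{"tx":0,"ty":0,"tz":0,"ax":0,"ay":0,"az":0,"hand":0},{"tx":0,"ty":0,"tz":0,"ax":0,"ay":0,"az":0,"hand":0},{"tx":0,"ty":0,"tz":0,"ax":0,"ay":0,"az":0,"hand":0}]'; python3 - <<'E'
from h import *;from bench import *
go(sense(),[538.4+.1409*52,29.4-.99*52,184],98.1)
E
```

```text
time: 9.43
tool_pos: [546.4, -27.3, 184.0]
tcp_rot: [-180.0, -0.1, 98.1]
ft_force: [-0.4, 0.6, -1.7]
finger_gap: 21.2
time: 9.68
tool_pos: [546.7, -28.9, 184.2]
tcp_rot: [180.0, -0.0, 98.1]
ft_force: [0.1, -0.8, -1.1]
finger_gap: 20.5
pos [546.7 -28.9 184.2] rot [180.   -0.   98.1] F [ 0.1 -0.8 -1.1] gap 20.5 t 9.68
t [ 0.046 -0.     0.001] a [ 0.    -0.001 -0.001]  mm [ 6.9 -0.   0.2]
```

Last 7 mm, gently, watching force.

```bash
for i in 1; do python3 -m jog '[{"tx":0.012,"ty":0,"tz":0,"ax":0,"ay":0,"az":0,"hand":0},{"tx":0.024,"ty":0,"tz":0.002,"ax":0,"ay":0,"az":0,"hand":0},{"tx":0.036,"ty":0,"tz":0.003,"ax":0,"ay":0,"az":0,"hand":0},{"tx":0.04,"ty":0,"tz":0.003,"ax":0,"ay":0,"az":0,"hand":0},{"tx":0.04,"ty":0,"tz":0.003,"ax":0,"ay":0,"az":0,"hand":0}]'; done
python3 -m jog '[{"tx":0.006,"ty":0,"tz":0,"ax":0,"ay":0,"az":0,"hand":0},{"tx":0.012,"ty":0,"tz":0,"ax":0,"ay":0,"az":0,"hand":0},{"tx":0.012,"ty":0,"tz":0,"ax":0,"ay":0,"az":0,"hand":0}]'; python3 - <<'E'
from h import *;from bench import *
go(sense(),[538.4+.1409*52,29.4-.99*52,184],98.1)
E
```

```text
time: 10.1
tool_pos: [545.7, -22.5, 183.6]
tcp_rot: [-180.0, -0.0, 98.1]
ft_force: [0.1, -0.4, -1.4]
finger_gap: 20.9
time: 10.35
tool_pos: [545.7, -21.7, 183.8]
tcp_rot: [180.0, 0.1, 98.1]
ft_force: [-0.2, -5.7, -1.5]
finger_gap: 20.7
pos [545.7 -21.7 183.8] rot [1.80e+02 1.00e-01 9.81e+01] F [-0.2 -5.7 -1.5] gap 20.7 t 10.35
t [-0.003  0.    -0.001] a [ 0.     0.002 -0.   ]  mm [-0.4  0.  -0.2]
```

```bash
python3 -m jog '[{"tx":0.004,"ty":0,"tz":0.003,"ax":0,"ay":0,"az":0,"hand":0},{"tx":0.004,"ty":0,"tz":0.006,"ax":0,"ay":0,"az":0,"hand":0},{"tx":0.004,"ty":0,"tz":0.007,"ax":0,"ay":0,"az":0,"hand":0},{"tx":0.004,"ty":0,"tz":0.007,"ax":0,"ay":0,"az":0,"hand":0}]'
python3 -m jog '[{"tx":0,"ty":0,"tz":0,"ax":0,"ay":0,"az":0,"hand":0.5},{"tx":0,"ty":0,"tz":0,"ax":0,"ay":0,"az":0,"hand":0.5},{"tx":0,"ty":0,"tz":0,"ax":0,"ay":0,"az":0,"hand":0.5},{"tx":0,"ty":0,"tz":0,"ax":0,"ay":0,"az":0,"hand":0.5},{"tx":0,"ty":0,"tz":0,"ax":0,"ay":0,"az":0,"hand":0.5}]'
```

```text
time: 10.68
tool_pos: [545.7, -21.6, 183.3]
tcp_rot: [180.0, 0.1, 98.1]
ft_force: [-2.0, -8.8, 2.9]
finger_gap: 20.6
time: 11.1
tool_pos: [545.5, -20.1, 182.6]
tcp_rot: [-180.0, -0.1, 98.1]
ft_force: [0.7, -0.6, 0.5]
finger_gap: 42.6
```

```bash
python3 -m jog '[{"tx":0,"ty":0,"tz":-0.2,"ax":0,"ay":0,"az":0,"hand":0.5},{"tx":0,"ty":0,"tz":-0.4,"ax":0,"ay":0,"az":0,"hand":0.5},{"tx":0,"ty":0,"tz":-0.6,"ax":0,"ay":0,"az":0,"hand":0},{"tx":0,"ty":0,"tz":-0.7,"ax":0,"ay":0,"az":0,"hand":0},{"tx":0,"ty":0,"tz":-0.7,"ax":0,"ay":0,"az":0,"hand":0}]'
python3 - <<'E'
from h import *;from bench import *
st=sense(); go(st,[538.4-.1409*68,29.4+.99*68,288],8.1); print(st["joint_pos"])
for n in("scene","top"):
    s=snapshot(n);np.savez(f"pics/{n}4.npz",**s)
im=load("pics/top4.npz")["pixels"][:,:,::-1]; cv2.imwrite("pics/z4.png",cv2.resize(im[190:270,180:340],None,fx=5,fy=5,interpolation=cv2.INTER_CUBIC))
im=load("pics/scene4.npz")["pixels"][:,:,::-1]; cv2.imwrite("pics/y4.png",cv2.resize(im[230:390,170:370],None,fx=3.7,fy=3.7,interpolation=cv2.INTER_CUBIC))
E
```

```text
time: 11.52
tool_pos: [547.3, -20.4, 292.8]
tcp_rot: [179.6, 0.1, 98.1]
ft_force: [0.2, 0.4, 0.8]
finger_gap: 7.3
pos [547.3 -20.4 292.8] rot [1.796e+02 1.000e-01 9.810e+01] F [0.2 0.4 0.8] gap 7.3 t 11.52
t [ 0.791 -0.012  0.031] a [ 0.009 -0.006  2.   ]  mm [118.6  -1.8   4.6]
[-7.51987745e+00  3.87922612e+00  1.01062806e+02  4.89995000e-02
  7.46155503e+01 -1.56164471e+01]
```

View pics/z4.png

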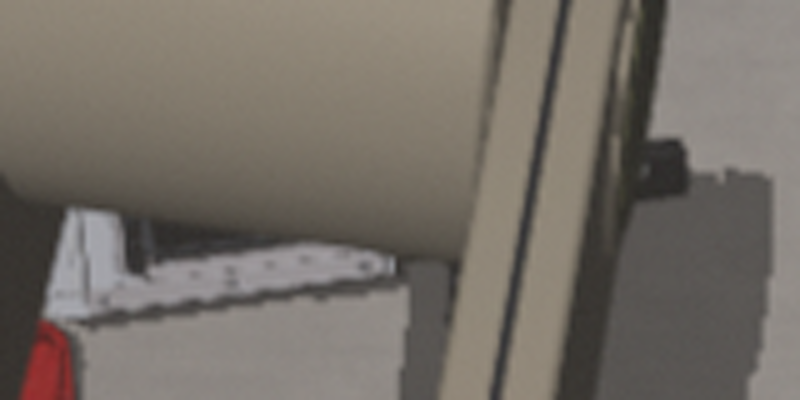

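View pics/y4.png

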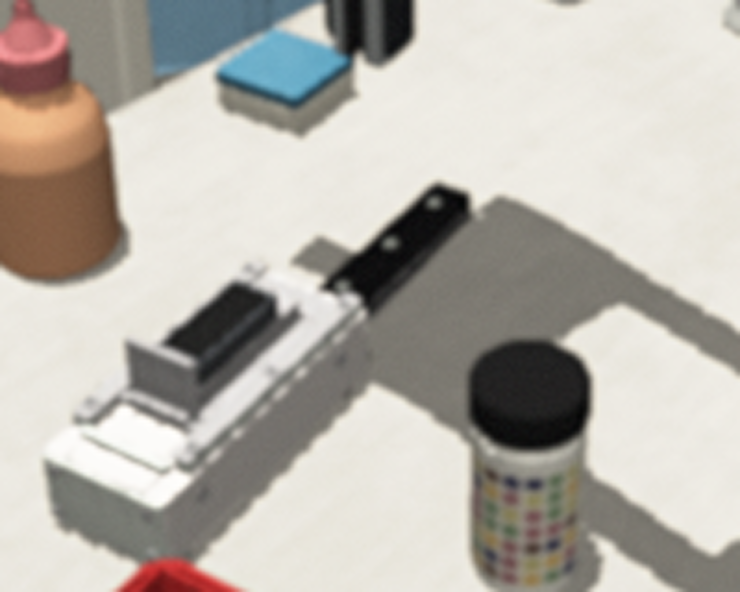

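The knife is home: the handle at (400,245) in the scene crop is flush to the block, with its guard hidden at the face. The tab is at (160,380) and the pad at (225,325). I'll check the handle-end projection while turning the wrist towards the pad.

```bash
python3 - <<'E'
from h import *
s=load("pics/scene4.npz")
d=np.array([np.cos(np.radians(98.1)),np.sin(np.radians(98.1))]);n=np.array([-d[1],d[0]]);m0=np.array([538.4,29.4])
for a,b in((-112,11),(-112,-11),(-112,0),(0,28),(0,-28)):
    p=m0+a*d+b*n; q=pix(s,[*p,22 if a<0 else 36]); print(a,b,q,"crop",(q-[170,230])*3.7)
E
python3 -m jog '[{"tx":0.2,"ty":0,"tz":0,"ax":0,"ay":0,"az":0.15,"hand":0},{"tx":0.4,"ty":0,"tz":0,"ax":0,"ay":0,"az":0.3,"hand":0},{"tx":0.6,"ty":-0.01,"tz":0,"ax":0,"ay":0,"az":0.45,"hand":0},{"tx":0.79,"ty":-0.012,"tz":0.03,"ax":0,"ay":0,"az":0.6,"hand":0},{"tx":0.79,"ty":-0.012,"tz":0.03,"ax":0,"ay":0,"az":0.75,"hand":0}]'
python3 -m jog '[{"tx":0,"ty":0,"tz":0,"ax":0,"ay":0,"az":0.15,"hand":0},{"tx":0,"ty":0,"tz":0,"ax":0,"ay":0,"az":0.3,"hand":0},{"tx":0,"ty":0,"tz":0,"ax":0,"ay":0,"az":0.45,"hand":0},{"tx":0,"ty":0,"tz":0,"ax":0,"ay":0,"az":0.6,"hand":0},{"tx":0,"ty":0,"tz":0,"ax":0,"ay":0,"az":0.75,"hand":0}]'
python3 - <<'E'
from h import *;from bench import *
go(sense(),[538.4-.1409*68,29.4+.99*68,288],8.1)
E
```

```text
-112 11 [298.66970557 281.14601682] crop [476.07791062 189.24026223]
-112 -11 [287.59684287 277.27662979] crop [435.10831862 174.92353023]
-112 0 [293.10375565 279.20100811] crop [455.4838959  182.04372999]
0 28 [269.16430989 313.28918272] crop [366.90794658 308.16997606]
0 -28 [238.83538464 301.42154703] crop [254.69092316 264.25972401]
time: 12.03
tool_pos: [525.0, 100.6, 280.3]
tcp_rot: [-179.7, 0.0, 64.2]
ft_force: [-0.0, 0.8, 0.1]
finger_gap: -0.0
time: 12.45
tool_pos: [526.2, 96.8, 280.9]
tcp_rot: [-179.9, 0.2, 30.3]
ft_force: [-0.5, 0.7, -0.1]
finger_gap: 0.6
pos [526.2  96.8 280.9] rot [-179.9    0.2   30.3] F [-0.5  0.7 -0.1] gap 0.6 t 12.45
t [ 0.015  0.009 -0.047] a [-0.002  0.004  0.492]  mm [ 2.2  1.3 -7.1]
```

```bash
python3 -m jog '[{"tx":0.015,"ty":0.009,"tz":-0.02,"ax":0,"ay":0,"az":0.15,"hand":0},{"tx":0.015,"ty":0.009,"tz":-0.02,"ax":0,"ay":0,"az":0.3,"hand":0},{"tx":0.015,"ty":0.009,"tz":-0.02,"ax":0,"ay":0.004,"az":0.45,"hand":0},{"tx":0.015,"ty":0.009,"tz":-0.02,"ax":0,"ay":0.004,"az":0.492,"hand":0},{"tx":0.015,"ty":0.009,"tz":-0.02,"ax":0,"ay":0.004,"az":0.492,"hand":0}]'
python3 -m jog '[{"tx":0,"ty":0,"tz":0,"ax":0,"ay":0,"az":0,"hand":0},{"tx":0,"ty":0,"tz":0,"ax":0,"ay":0,"az":0,"hand":0},{"tx":0,"ty":0,"tz":0,"ax":0,"ay":0,"az":0,"hand":0}]'
python3 - <<'E'
from h import *;from bench import *
go(sense(),[538.4-.1409*68,29.4+.99*68,240],8.1)
s=snapshot("scene");np.savez("pics/scene5.npz",**s)
im=s["pixels"][:,:,::-1]; cv2.imwrite("pics/y5.png",cv2.resize(im[200:390,120:370],None,fx=3.1,fy=3.1,interpolation=cv2.INTER_CUBIC))
E
```

```text
time: 12.87
tool_pos: [528.9, 96.7, 284.0]
tcp_rot: [-179.9, 0.0, 8.3]
ft_force: [-0.8, -0.1, 0.0]
finger_gap: 0.3
time: 13.12
tool_pos: [529.4, 96.7, 285.5]
tcp_rot: [-179.9, -0.1, 8.5]
ft_force: [-1.0, -0.1, 1.0]
finger_gap: -0.0
pos [529.4  96.7 285.5] rot [-1.799e+02 -1.000e-01  8.500e+00] F [-1.  -0.1  1. ] gap -0.0 t 13.12
t [-0.005 -0.     0.304] a [-0.002 -0.002  0.009]  mm [-0.7 -0.1 45.5]
```

View pics/y5.png

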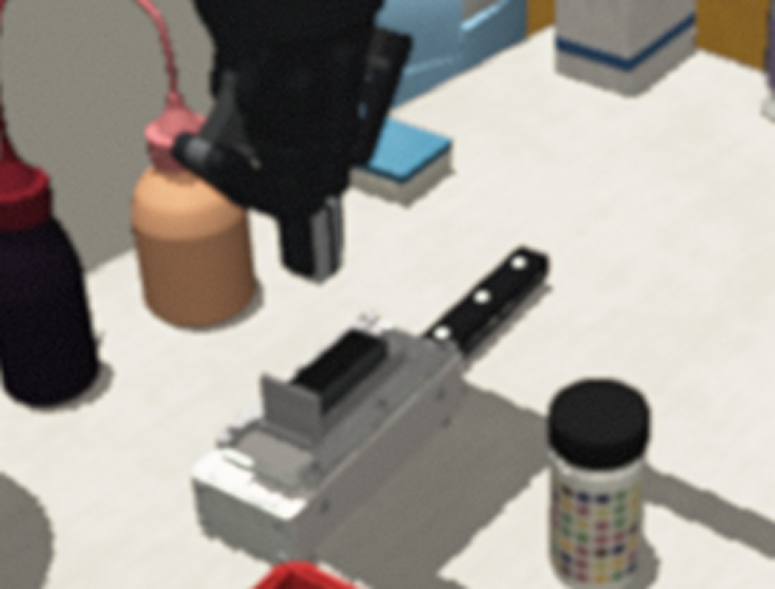

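The shut fingertips at about (312,260) hang above the pad, just behind the tab at (290,405). The handle is home at (490,295). Descending to just above the pad.

```bash
python3 -m jog '[{"tx":-0.005,"ty":0,"tz":0.08,"ax":-0.002,"ay":-0.002,"az":0.009,"hand":0},{"tx":-0.005,"ty":0,"tz":0.16,"ax":-0.002,"ay":-0.002,"az":0.009,"hand":0},{"tx":-0.005,"ty":0,"tz":0.24,"ax":-0.002,"ay":-0.002,"az":0.009,"hand":0},{"tx":-0.005,"ty":0,"tz":0.28,"ax":-0.002,"ay":-0.002,"az":0.009,"hand":0},{"tx":-0.005,"ty":0,"tz":0.28,"ax":-0.002,"ay":-0.002,"az":0.009,"hand":0}]' 60
python3 -m jog '[{"tx":0,"ty":0,"tz":0,"ax":0,"ay":0,"az":0,"hand":0},{"tx":0,"ty":0,"tz":0,"ax":0,"ay":0,"az":0,"hand":0},{"tx":0,"ty":0,"tz":0,"ax":0,"ay":0,"az":0,"hand":0}]'
python3 - <<'E'
from h import *;from bench import *
go(sense(),[538.4-.1409*68,29.4+.99*68,234],8.1)
E
```

```text
time: 13.58
tool_pos: [527.7, 96.5, 241.1]
tcp_rot: [-180.0, 0.2, 8.0]
ft_force: [0.0, -1.0, 0.3]
finger_gap: 0.1
time: 13.83
tool_pos: [529.5, 96.6, 244.9]
tcp_rot: [180.0, -0.1, 8.0]
ft_force: [-0.4, 0.3, -0.1]
finger_gap: 0.1
pos [529.5  96.6 244.9] rot [ 1.8e+02 -1.0e-01  8.0e+00] F [-0.4  0.3 -0.1] gap 0.1 t 13.83
t [-0.004 -0.001  0.073] a [ 0.    -0.003 -0.002]  mm [-0.6 -0.2 10.9]
```

```bash
python3 -m jog '[{"tx":-0.004,"ty":0,"tz":0.02,"ax":0,"ay":-0.003,"az":0,"hand":0},{"tx":-0.004,"ty":0,"tz":0.04,"ax":0,"ay":-0.003,"az":0,"hand":0},{"tx":-0.004,"ty":0,"tz":0.06,"ax":0,"ay":-0.003,"az":0,"hand":0},{"tx":-0.004,"ty":0,"tz":0.073,"ax":0,"ay":-0.003,"az":0,"hand":0},{"tx":-0.004,"ty":0,"tz":0.073,"ax":0,"ay":-0.003,"az":0,"hand":0}]'
python3 -m jog '[{"tx":0,"ty":0,"tz":0,"ax":0,"ay":0,"az":0,"hand":0},{"tx":0,"ty":0,"tz":0,"ax":0,"ay":0,"az":0,"hand":0},{"tx":0,"ty":0,"tz":0,"ax":0,"ay":0,"az":0,"hand":0}]'
python3 - <<'E'
from h import *;from bench import *
go(sense(),[538.4-.1409*68,29.4+.99*68,221],8.1)
E
```

```text
time: 14.25
tool_pos: [528.5, 96.6, 233.2]
tcp_rot: [180.0, 0.0, 8.0]
ft_force: [-0.9, 0.1, 4.6]
finger_gap: -0.2
time: 14.5
tool_pos: [528.5, 96.6, 233.6]
tcp_rot: [180.0, 0.0, 8.0]
ft_force: [-0.3, 0.5, 4.5]
finger_gap: -0.3
pos [528.5  96.6 233.6] rot [180.   0.   8.] F [-0.3  0.5  4.5] gap -0.3 t 14.5
t [ 0.002 -0.001  0.084] a [ 0.     0.001 -0.002]  mm [ 0.3 -0.1 12.6]
```

Contact exactly where expected (5 N at pad height). Pressing down.

```bash
python3 -m jog '[{"tx":0,"ty":0,"tz":0.02,"ax":0,"ay":0,"az":0,"hand":0},{"tx":0,"ty":0,"tz":0.04,"ax":0,"ay":0,"az":0,"hand":0},{"tx":0.001,"ty":0,"tz":0.06,"ax":0,"ay":0,"az":0,"hand":0},{"tx":0.001,"ty":0,"tz":0.08,"ax":0,"ay":0,"az":0,"hand":0},{"tx":0.001,"ty":0,"tz":0.084,"ax":0,"ay":0,"az":0,"hand":0}]'
python3 -m jog '[{"tx":0,"ty":0,"tz":0,"ax":0,"ay":0,"az":0,"hand":0},{"tx":0,"ty":0,"tz":0,"ax":0,"ay":0,"az":0,"hand":0},{"tx":0,"ty":0,"tz":0,"ax":0,"ay":0,"az":0,"hand":0}]'
python3 - <<'E'
from h import *;from bench import *
go(sense(),[538.4-.1409*68,29.4+.99*68,220.5],8.1)
E
```

```text
time: 14.92
tool_pos: [528.7, 96.6, 221.0]
tcp_rot: [180.0, 0.0, 8.0]
ft_force: [-3.9, 0.6, 9.6]
finger_gap: -0.1
time: 15.17
tool_pos: [528.7, 96.6, 221.3]
tcp_rot: [180.0, 0.0, 8.0]
ft_force: [-3.9, 0.9, 9.0]
finger_gap: -0.1
pos [528.7  96.6 221.3] rot [180.   0.   8.] F [-3.9  0.9  9. ] gap -0.1 t 15.17
t [ 0.001 -0.     0.006] a [ 0.     0.001 -0.002]  mm [ 0.1 -0.1  0.8]
```

```bash
python3 -m jog '[{"tx":0,"ty":0,"tz":0.004,"ax":0,"ay":0,"az":0,"hand":0},{"tx":0,"ty":0,"tz":0.007,"ax":0,"ay":0,"az":0,"hand":0},{"tx":0,"ty":0,"tz":0.007,"ax":0,"ay":0,"az":0,"hand":0},{"tx":0,"ty":0,"tz":0.007,"ax":0,"ay":0,"az":0,"hand":0}]'
python3 -m jog '[{"tx":0,"ty":-0.015,"tz":0,"ax":0,"ay":0,"az":0,"hand":0},{"tx":0,"ty":-0.03,"tz":0,"ax":0,"ay":0,"az":0,"hand":0},{"tx":0,"ty":-0.045,"tz":0,"ax":0,"ay":0,"az":0,"hand":0},{"tx":0,"ty":-0.06,"tz":0,"ax":0,"ay":0,"az":0,"hand":0},{"tx":0,"ty":-0.06,"tz":0,"ax":0,"ay":0,"az":0,"hand":0}]'
python3 - <<'E'
from h import *;from bench import *
go(sense(),[538.4-.1409*87.5,29.4+.99*87.5,220.3],8.1)
E
```

```text
time: 15.5
tool_pos: [528.7, 96.6, 220.4]
tcp_rot: [180.0, 0.0, 8.0]
ft_force: [-4.1, 1.3, 9.3]
finger_gap: 0.1
time: 15.92
tool_pos: [528.4, 104.8, 221.1]
tcp_rot: [179.9, -0.1, 8.0]
ft_force: [-0.9, -5.2, 9.1]
finger_gap: -0.1
pos [528.4 104.8 221.1] rot [ 1.799e+02 -1.000e-01  8.000e+00] F [-0.9 -5.2  9.1] gap -0.1 t 15.92
t [-0.005 -0.076  0.005] a [ 0.003 -0.003 -0.002]  mm [ -0.7 -11.4   0.7]
```

```bash
python3 -m jog '[{"tx":0,"ty":0,"tz":0.006,"ax":0,"ay":0,"az":0,"hand":0},{"tx":0,"ty":-0.015,"tz":0.007,"ax":0,"ay":0,"az":0,"hand":0},{"tx":-0.003,"ty":-0.03,"tz":0.007,"ax":0.003,"ay":-0.002,"az":0,"hand":0},{"tx":-0.003,"ty":-0.045,"tz":0.007,"ax":0.003,"ay":-0.002,"az":0,"hand":0},{"tx":-0.003,"ty":-0.06,"tz":0.007,"ax":0.003,"ay":-0.002,"az":0,"hand":0}]'
python3 - <<'E'
from h import *;from bench import *
go(sense(),[538.4-.1409*87.5,29.4+.99*87.5,220.3],8.1)
E
```

```text
time: 16.33
tool_pos: [527.1, 113.2, 220.2]
tcp_rot: [180.0, -0.1, 8.0]
ft_force: [0.4, -8.9, 9.3]
finger_gap: 0.1
pos [527.1 113.2 220.2] rot [ 1.8e+02 -1.0e-01  8.0e+00] F [ 0.4 -8.9  9.3] gap 0.1 t 16.33
t [-0.004 -0.02  -0.001] a [ 0.001 -0.002 -0.002]  mm [-0.6 -3.  -0.1]
```

```bash
python3 -m jog '[{"tx":-0.002,"ty":-0.01,"tz":0,"ax":0,"ay":0,"az":0,"hand":0},{"tx":-0.002,"ty":-0.02,"tz":0,"ax":0,"ay":0,"az":0,"hand":0},{"tx":-0.002,"ty":-0.03,"tz":0.001,"ax":0,"ay":0,"az":0,"hand":0},{"tx":-0.002,"ty":-0.03,"tz":0.001,"ax":0,"ay":0,"az":0,"hand":0}]'
python3 - <<'E'
from h import *;from bench import *
go(sense(),[538.4-.1409*87.5,29.4+.99*87.5,220.3],8.1)
s=snapshot("scene");np.savez("pics/scene6.npz",**s)
im=s["pixels"][:,:,::-1]; cv2.imwrite("pics/y6.png",cv2.resize(im[260:390,150:300],None,fx=4.5,fy=4.5,interpolation=cv2.INTER_CUBIC))
E
```

```text
time: 16.67
tool_pos: [526.2, 117.9, 220.2]
tcp_rot: [180.0, -0.1, 8.0]
ft_force: [0.7, -7.5, 9.4]
finger_gap: -0.1
pos [526.2 117.9 220.2] rot [ 1.8e+02 -1.0e-01  8.0e+00] F [ 0.7 -7.5  9.4] gap -0.1 t 16.67
t [-0.003  0.012 -0.   ] a [ 0.    -0.002 -0.002]  mm [-0.4  1.8 -0.1]
```

View pics/y6.png

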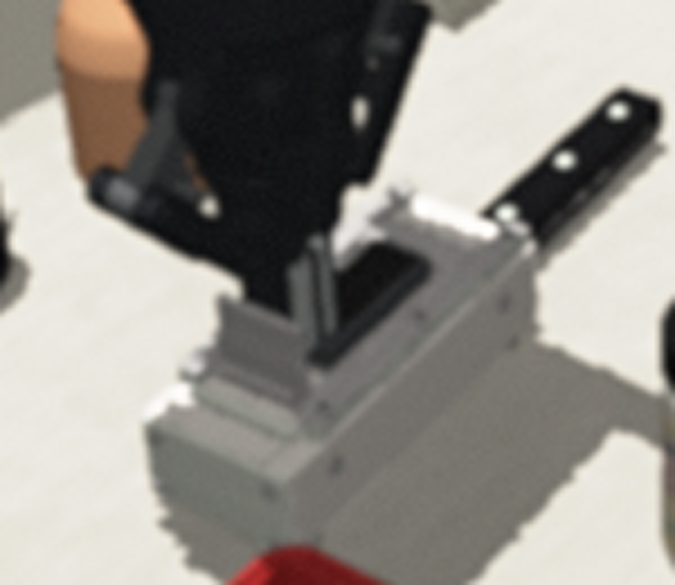

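The fingertip at (315,300) is on the depressed pad and against the tab at (265,350), which has moved. There is no stop force yet, so I'm nudging on.

```bash
python3 -m jog '[{"tx":-0.002,"ty":-0.01,"tz":0,"ax":0,"ay":0,"az":0,"hand":0},{"tx":-0.002,"ty":-0.015,"tz":0,"ax":0,"ay":0,"az":0,"hand":0},{"tx":-0.002,"ty":-0.015,"tz":0,"ax":0,"ay":0,"az":0,"hand":0}]'
python3 -m jog '[{"tx":0,"ty":-0.007,"tz":0,"ax":0,"ay":0,"az":0,"hand":0},{"tx":0,"ty":-0.013,"tz":0,"ax":0,"ay":0,"az":0,"hand":0},{"tx":0,"ty":-0.013,"tz":0,"ax":0,"ay":0,"az":0,"hand":0}]'
```

```text
time: 16.97
tool_pos: [525.9, 119.1, 220.2]
tcp_rot: [179.9, -0.1, 8.0]
ft_force: [4.2, -14.3, 8.6]
finger_gap: -0.1
time: 17.22
tool_pos: [525.8, 119.7, 220.2]
tcp_rot: [179.7, -0.1, 8.0]
ft_force: [5.1, -21.8, 7.3]
finger_gap: 0.0
```

The stop is reached (force climbs, position stays). Backing off and lifting.

```bash
python3 -m jog '[{"tx":0,"ty":0.015,"tz":0,"ax":0,"ay":0,"az":0,"hand":0},{"tx":0,"ty":0.03,"tz":-0.01,"ax":0,"ay":0,"az":0,"hand":0},{"tx":0,"ty":0.04,"tz":-0.05,"ax":0,"ay":0,"az":0,"hand":0},{"tx":0,"ty":0.04,"tz":-0.15,"ax":0,"ay":0,"az":0,"hand":0},{"tx":0,"ty":0.04,"tz":-0.3,"ax":0,"ay":0,"az":0,"hand":0}]'
python3 -m jog '[{"tx":0,"ty":0,"tz":-0.25,"ax":0,"ay":0,"az":0,"hand":0},{"tx":-0.2,"ty":0.2,"tz":-0.5,"ax":0,"ay":0,"az":0,"hand":0},{"tx":-0.4,"ty":0.4,"tz":-0.7,"ax":0,"ay":0,"az":0,"hand":0},{"tx":-0.5,"ty":0.6,"tz":-0.8,"ax":0,"ay":0,"az":0,"hand":0},{"tx":-0.6,"ty":0.9,"tz":-0.8,"ax":0,"ay":0,"az":0,"hand":0}]'
python3 -m jog '[{"tx":0,"ty":0.2,"tz":0,"ax":0,"ay":0,"az":0,"hand":0},{"tx":0,"ty":0.4,"tz":0,"ax":0,"ay":0,"az":0,"hand":0},{"tx":0,"ty":0.6,"tz":0,"ax":0,"ay":0,"az":0,"hand":0},{"tx":0,"ty":0.9,"tz":0,"ax":0,"ay":0,"az":0,"hand":0},{"tx":0,"ty":0.9,"tz":0,"ax":0,"ay":0,"az":0,"hand":0}]'
python3 -m jog '[{"tx":0,"ty":0,"tz":0,"ax":0,"ay":0,"az":0,"hand":0},{"tx":0,"ty":0,"tz":0,"ax":0,"ay":0,"az":0,"hand":0},{"tx":0,"ty":0,"tz":0,"ax":0,"ay":0,"az":0,"hand":0},{"tx":0,"ty":0,"tz":0,"ax":0,"ay":0,"az":0,"hand":0},{"tx":0,"ty":0,"tz":0,"ax":0,"ay":0,"az":0,"hand":0}]'
python3 - <<'E'
from bench import *
from h import *
np.set_printoptions(precision=2,suppress=True)
for n in("scene","top"):
    s=snapshot(n);np.savez(f"pics/{n}7.npz",**s); cv2.imwrite(f"pics/{n}7.png",s["pixels"][:,:,::-1])
im=load("pics/scene7.npz")["pixels"][:,:,::-1]; cv2.imwrite("pics/y7.png",cv2.resize(im[260:390,150:300],None,fx=4.5,fy=4.5,interpolation=cv2.INTER_CUBIC))
X=cloud(load("pics/top7.npz")).reshape(-1,3)
m0=np.array([538.4,29.4]);d=np.array([np.cos(np.radians(98.1)),np.sin(np.radians(98.1))]);n=np.array([-d[1],d[0]])
a=(X[:,:2]-m0)@d;b=(X[:,:2]-m0)@n
k=(a>40)&(a<78)&(abs(b)<7);print("pad z",np.median(X[k,2]),k.sum())
k=(a>80)&(a<125)&(abs(b)<14)&(X[:,2]>60)&(X[:,2]<80);print("tab a",np.median(a[k]),np.median(X[k,2]),k.sum())
k=(a<-10)&(a>-130)&(abs(b)<9)&(X[:,2]>17)&(X[:,2]<32);print("handle",a[k].min(),np.median(b[k]),np.median(X[k,2]),k.sum(), "slope",np.degrees(np.arctan(np.polyfit(a[k],b[k],1)[0])))
E
```

```text
time: 17.63
tool_pos: [523.4, 116.5, 261.2]
tcp_rot: [-179.9, 0.5, 8.0]
ft_force: [0.2, 0.2, -0.3]
finger_gap: -0.2
time: 18.05
tool_pos: [459.7, -7.7, 383.7]
tcp_rot: [-179.9, -0.1, 8.2]
ft_force: [0.7, -1.2, 0.6]
finger_gap: -0.0
time: 18.47
tool_pos: [479.0, -146.4, 379.4]
tcp_rot: [180.0, 0.2, 7.8]
ft_force: [-0.2, -0.1, 0.7]
finger_gap: 0.2
time: 18.88
tool_pos: [479.3, -140.2, 379.7]
tcp_rot: [-179.9, 0.1, 8.1]
ft_force: [0.0, 1.0, 0.2]
finger_gap: 0.2
pad z 50.05769018276513 155
tab a 103.07394420647721 67.6896511486686 51
handle -57.23747357984852 -0.5978118290313443 21.800891110592573 222 slope 2.1488404826917185
```

View pics/y7.png

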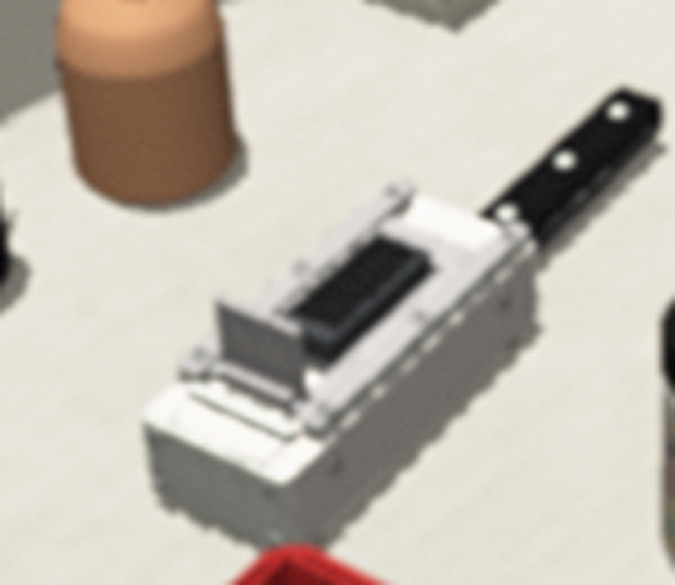

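View pics/top7.png

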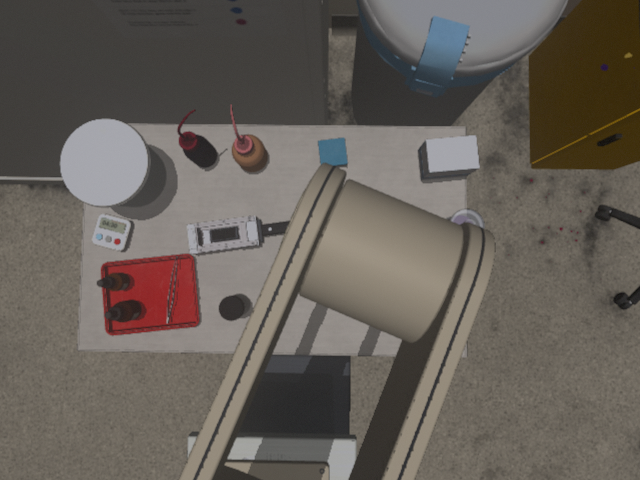

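The pad stays down: its top is at z≈50 mm, against 61 when up. The tab has moved about 11 mm to its stop, the knife is home at (500,215)–(640,100), and the bystanders are unmoved. Handing in.

```bash
python3 - <<'E'
from h import *
s0,s=load("pics/scene0.npz"),load("pics/scene7.npz")
d=np.abs(s0["pixels"].astype(int)-s["pixels"]).mean(2)
for n,r in(("pot",(300,325,325,390)),("jar",(368,182,398,240)),("box",(228,236,266,264))): print(n,d[r[1]:r[3],r[0]:r[2]].mean())
from bench import *
print(hand_in())
E
```

```text
pot 4.29723076923077
jar 5.956130268199234
box 6.575501253132832
the job is handed in; nothing more can be done
None
```

The knife is in its safe and locked, and the job is handed in. No verdict came back, so this rests on my own measurements.

- **Knife:** I slid the blade in until the guard met the block, with about 6–9 N of contact force at the expected depth, then let go.
- **Bolt:** I pressed the pad with the shut fingertips, about 13 mm down, with only spring-like force (about 9 N).
- **Keeper:** With the bolt held down, I pushed the tab until it hit its stop, where the force rose to about 22 N. Then I withdrew.

**Last checks**
- **Pad height:** the pad's top measured about 50 mm with the arm away, against 61 mm when up. That puts the bolt trapped about 11 mm down.
- **Tab travel:** the tab had moved from about 92 to 103 mm along the safe. That is some 11 mm on top of the 0–3 mm it started with.
- **Knife position:** the handle sat at the right height, about 22 mm, and centred to within 1 mm.
- **Bystanders:** the jar, pot and box look unmoved in the pictures.
- **Arm:** it ended clear of everything, at 18.9 s.

**Checks that were weaker or disagreed**
- The final angle reading of 2.1° for the handle was weak, because the arm hid half of it in the top view.
- The handle's end appeared about 2 pixels (up to about 4 mm) away from where I predicted in one scene picture. The contact force and the bolt going down fully suggest the knife is home.

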